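# Find and press home the proud snap tab that drags in a food mill

## Robot

A 6-joint arm with a two-finger parallel gripper is mounted at the origin on the work surface; the furniture and walls round the work are solid. World frame = base frame: x ahead of the robot, y to its left, z up, the work surface at z = 0. Lengths are in m, angles in rad, forces in N, time in s.
With the tool pointing down it reaches from about 0.3 to 0.825 m from the base axis. Payload 5.4 kg.
Tool frame: the origin (TCP) lies at the very end of the fingers, on their centre line; the grasp point (between the pads) lies 19 mm behind it; z points along the fingers, y is the line along which they close (so a half turn about z gives the same grasp; the last joint's range is limited). The gripper opens to 92 mm and grips with 3 to 60 N. Pads are 20 mm wide; open, the fingers measure 128 mm over their backs; the gripper's body (75 mm by 189 mm) begins 69 mm behind the grasp point.
Start: joints at [0.936, 0.158, 1.597, -0, 1.386, -0.21], TCP at [0.237, 0.524, 0.215] pointing down, gripper open.
Joint ranges: [-2.91, 2.91], [-0.94, 2.29], [0.18, 2.7], [-1.29, 4.43], [0.17, 2.64], [-3, 3]. Speed limits (rad/s): [2.57, 2.57, 3.14, 3.14, 3.14, 3.14].

## Interface

Orientations are given as a rotation vector (axis times angle).
In Python, from workcell import bot gives the robot as it stands. Calls block until the motion is done:
- bot.goto(position, orientation): joint-space move of the TCP to a pose.
- bot.line_to(position, rot=None, max_speed=0.15): straight line of the TCP; rot=None keeps the orientation; max_speed is the mean speed in m/s.
- bot.set_joints(angles): joint-space move.
- bot.set_gripper(opening, newtons=None): opening from 0.0 (shut) to 1.0 (fully open); newtons is the grip in N (None keeps the last); returns when the fingers have stopped.
- bot.hold(seconds).
- bot.inverse_kinematics(position, orientation): joint angles nearest the present ones, or None.
- bot.read_camera(name): name is "scene" or "top" or "wrist"; returns a dict with "pixels" (480x640x3 uint8, blue, green, red), "fx", "fy", "cx", "cy" (pixels), "k1" (the pictures are not rectified: a ray, as slopes to the right and down, at radius r is drawn at 1 + k1 r^2 times it, then the intrinsics apply), "R" (3x3) and "t" (3): a world point X has camera coordinates R X + t. Camera axes: x right, y down, z forward; pixel columns grow to the right and rows downward; lengths in m; the calibration is good to about 2 mm. A picture is of the moment at which its call begins. There is no depth.
A pose or a line that the arm cannot do raises bot.MotionError and nothing moves.
- bot.job_done(): hands the job in; it is judged then, once.
Readings, each from a call of its own:
- bot.current_clock(): time.
- bot.current_joints(): joint angles.
- bot.current_joint_vel(): joint speeds.
- bot.current_effort(): joint torques, N m.
- bot.current_ee_pos(): TCP position.
- bot.current_tool_rot(): TCP orientation.
- bot.current_contact_force(): force on the tool from outside, world axes, zero at the start.
- bot.current_ft_torque(): the same for the moment, N m.
- bot.current_opening(): opening from 0.0 (shut) to 1.0 (fully open).
- bot.current_grip_force(): force on a finger pad.
Only numpy, scipy, OpenCV 4.12 (cv2) and the standard library are available. Lean on these libraries where they do the work, as an engineer would, in place of code of your own. Each camera call takes 0.05 s, during which the arm holds its last target. There are 200 camera calls.

## Task

The crank of the food mill catches somewhere in its turn, because one of the eight snap tabs of the sieve disc has not been pushed home and the scraper rubs on it. Turn the crank gently until you feel where it drags, move the crank out of the way and press that one tab down until it is fully home; do not lean on the rest of the thin sieve, and leave the things round the mill alone. Then turn the crank over that spot again to make sure that it runs free, and let go.

Things in the scene. Friction and masses are not known exactly. Their poses are not given: they have to be found in the camera images.
- food_mill: food mill: steel bowl, fixed on three feet. Origin on the crank's upright axis at table height. Its long black handle points along its -x and reaches 252 mm from the axis, top at height 90 mm; two short black hooks stick out to 144 mm at 60 degrees either side of +x. Bowl rim 228 mm across at height 93 mm, narrowing to 181 mm inside at the sieve.
- crank (a joint): turn of the crank about the upright axis, rad, counter-clockwise from above; turns either way, stays where left. At 0 the arm, and the scraper straight below it, point along the food mill's +x. Even drag 0.06 N m, 1 to 2 N at the knob; moving over the bad tab 7 to 14 N (3 to 6 N on the knob if stopped there), from 0.3 rad before the tab's middle to 0.2 rad past it. Never push with over 25 N.
- crank_knob (a point): centre of the crank's upright black knob, 70 mm from the axis, at height 138 mm. The knob is 21 to 25 mm thick, tops out at 160 mm and does not spin; it stands on the arm, a steel bar 15 mm wide with its top at height 118 mm that ends 77 mm from the axis.
- scraper_end (a point): point on the lowest line of the scraper, 76 mm from the axis, over the ring of tabs, height 53.2 mm: clear of tabs that are home. The scraper is one sprung blade straight below the crank arm, reaching 85 mm from the axis; it leans counter-clockwise, up to 25 mm aside.
- sieve_tab (a joint): how far the one bad tab stands above home, m: about 0.003 at the start, 0 when home; it does not tell which tab. A tab that is home stands 2 mm above the sheet (height 52 mm), the bad one at about 55 mm. It yields to a straight push down of about 14 N, steady over its 3 mm of travel, then meets a hard stop and stays down. Over 35 N on it is too much.
- tomato_tin: tin 57 mm across, 72 mm tall, left of the mill, stands loose; origin at the centre of its underside
- honey_jar: honey jar with red lid, 60 mm across, 85 mm tall, left of the mill, stands loose; origin at the centre of its underside
- garlic: garlic bulb, 60 mm, lying on the chopping board right of the mill; origin at the centre of its underside
- wooden_spoon: wooden spoon 315 mm long, lying in front of the chopping board; origin at the centre of its underside
- sieve_centre (a point): point on the axis, on top of the sieve sheet, height 50 mm, 43 mm below the rim; turned as the bowl is, not as the disc. Eight equal snap tabs lie 45 degrees apart, centred 76 mm from the axis, each 18 mm radially by 44 mm along the edge, the middle 24 mm flat; the disc lies at another angle each time. The sheet is thin: push neither it, nor the bowl, nor a tab that is home with over 11 N.

How it is judged:
By the outcome, as a careful person would: the job done as asked, in the order asked, and still so for the second after the job is handed in, with the robot touching nothing.
It also fails if it takes over 72 s, if anything falls off the work surface, if the arm or the gripper's body presses on something with over 40 N, if the wrist force passes 120 N, or if a joint passes its speed limit or range.

## Working session

There is one attempt and no reset: what is moved stays moved. The work goes in short steps, each a Python script; the robot and the scene stay as the last script left them, time stands still between calls to the robot, and variables do not carry over. Pictures are saved under pics/ and viewed, at most 10 in all, crops included, and the job is handed in when it is done.

```bash
mkdir -p pics; ls
python3 - <<'E'
from workcell import bot
import cv2,numpy as np
for n in ["scene","top"]:
    c=bot.read_camera(n); cv2.imwrite(f"pics/{n}0.png",c["pixels"])
    print(n,c["fx"],c["fy"],c["cx"],c["cy"],c["k1"],np.round(c["R"],3).tolist(),np.round(c["t"],3), "pos",-np.array(c["R"]).T@c["t"])
print(bot.current_clock(),bot.current_tool_rot(),bot.current_ee_pos(),bot.current_contact_force())
E
```

```text
pics
scene 460.13265023559535 460.13265023559535 318.3703124544913 236.08906363982518 -0.10845448808640633 [[0.451, -0.892, -0.019], [-0.671, -0.325, -0.666], [0.588, 0.313, -0.746]] [-0.243  0.372  0.762] pos [-0.08803868 -0.33452208  0.81131368]
top 463.5766311446428 463.5766311446428 319.71376652589925 239.63377828810707 -0.07230459580120621 [[-0.013, -1.0, 0.014], [-0.991, 0.011, -0.137], [0.136, -0.015, -0.991]] [-0.046  0.48   1.016] pos [ 0.33681748 -0.03575426  1.0725304 ]
0.1 [-6.62101888e-01 -3.07027936e+00  2.45463472e-03] [0.23663608 0.52342378 0.2137191 ] [ 0.16917717  0.2154646  -0.26209501]
```

View pics/top0.png

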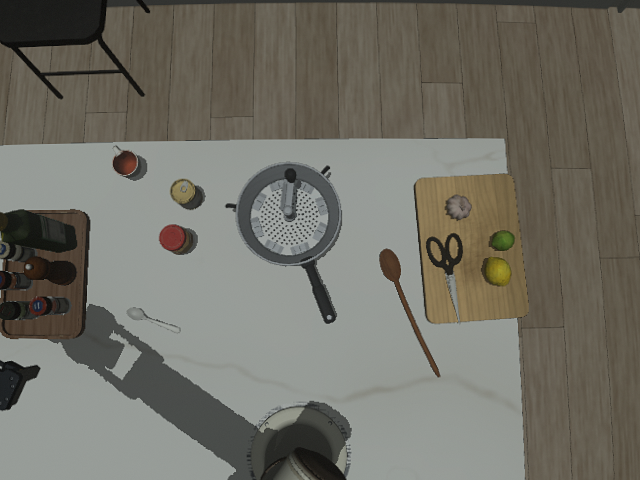

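View pics/scene0.png

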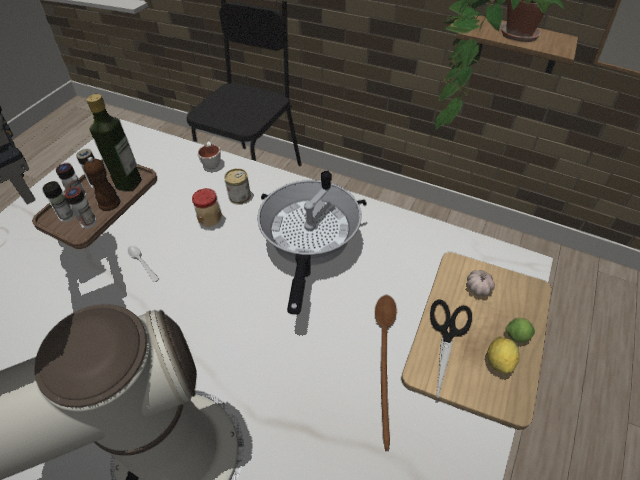

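The top view shows the mill centred near (289,214), with the knob at (291,174), the handle end at (330,318) and the hooks at (230,207) and (327,169). The scene view matches that layout. Next I'll measure the mill pose with rays.

```bash
cat > h.py <<'E'
from workcell import bot
import cv2,numpy as np
from scipy.spatial.transform import Rotation as Ro
from scipy.optimize import least_squares
def ray(c,uv):
    uv=np.atleast_2d(uv).astype(float)
    K=np.array([[c["fx"],0,c["cx"]],[0,c["fy"],c["cy"]],[0,0,1]])
    d=(uv-[c["cx"],c["cy"]])/[c["fx"],c["fy"]]; s=d.copy()
    for _ in range(20): s=d/(1+c["k1"]*(s**2).sum(1,keepdims=True))
    R=np.array(c["R"]); return -R.T@np.array(c["t"]), np.c_[s,np.ones(len(s))]@R
def plane(c,uv,z):
    o,d=ray(c,uv); return (o+d*((z-o[2])/d[:,2:]))[:,:2]
def proj(c,X):
    q=np.atleast_2d(X)@np.array(c["R"]).T+np.array(c["t"]); s=q[:,:2]/q[:,2:]
    return s*(1+c["k1"]*(s**2).sum(1,keepdims=True))*[c["fx"],c["fy"]]+[c["cx"],c["cy"]]
def tri(c1,u1,c2,u2):
    o1,d1=ray(c1,u1);o2,d2=ray(c2,u2);A=np.c_[d1[0],-d2[0]];s=np.linalg.lstsq(A,o2-o1,rcond=None)[0]
    p,q=o1+s[0]*d1[0],o2+s[1]*d2[0]; return (p+q)/2,np.linalg.norm(p-q)
def circ(P,r):
    f=lambda v:np.hypot(*(P-v[:2]).T)-r
    s=least_squares(f,np.median(P,0),loss="soft_l1",f_scale=.001); return s.x,np.median(abs(f(s.x)))
def black(c,box,thr=45,close=0):
    x0,y0,x1,y1=box;m=np.zeros((480,640),np.uint8)
    m[y0:y1,x0:x1]=(c["pixels"][y0:y1,x0:x1].max(2)<thr)*255
    return m
E
python3 - <<'E'
from h import *
ct=bot.read_camera("top");cs=bot.read_camera("scene")
# rim: outermost strong gradient going inward along radial lines from outside
g=cv2.cvtColor(ct["pixels"],cv2.COLOR_BGR2GRAY).astype(float)
P=[]
for a in np.arange(0,360,3):
    u=np.array([np.cos(np.radians(a)),np.sin(np.radians(a))]);r=np.arange(40,62,.5)
    q=np.array([289,214])+r[:,None]*u
    v=cv2.remap(g.astype(np.float32),q[:,0].astype(np.float32)[None],q[:,1].astype(np.float32)[None],1)[0]
    i=np.argmax(np.diff(v)); P.append(q[i]+.25*u)
X=plane(ct,P,.093);c,e=circ(X,.114);print("axis",c,e,"r",np.percentile(np.hypot(*(X-c).T),[10,25,50,75,90]))
for n,cc,box in [("knob t",ct,(280,160,302,190)),("knob s",cs,(315,165,335,195)),("handle t",ct,(300,255,345,330)),("hook1",ct,(222,198,240,214)),("hook2",ct,(318,160,335,178)),("handle s",cs,(280,250,315,320))]:
    m=black(cc,box); y,x=np.nonzero(m);print(n,len(x),x.mean(),y.mean(),x.min(),x.max(),y.min(),y.max(), "z.15",plane(cc,[x.mean(),y.mean()],.15)[0])
m=black(ct,(300,255,345,330));y,x=np.nonzero(m);H=plane(ct,np.c_[x,y],.085)
v=H.mean(0)-c;print("handle dir",np.degrees(np.arctan2(v[1],v[0])),"max reach",np.hypot(*(H-c).T).max())
for s,(a,b) in [(1,(230,207)),(2,(327,169))]:
    d=plane(ct,[a,b],.085)[0]-c;print("hook",np.degrees(np.arctan2(d[1],d[0])),np.hypot(*d))
im=ct["pixels"][154:274,229:349];im=cv2.resize(im,None,fx=5,fy=5,interpolation=cv2.INTER_CUBIC);cv2.imwrite("pics/crop1.png",im)
print(bot.current_clock())
E
```

```text
axis [0.52853307 0.01269889] 0.0021926768763071494 r [0.10671746 0.10898346 0.1120686  0.11383265 0.1152683 ]
knob t 120 290.2083333333333 175.05833333333334 285 295 169 182 z.15 [0.59811437 0.00864449]
knob s 153 325.47058823529414 179.4640522875817 321 330 171 189 z.15 [0.58688482 0.00351168]
handle t 530 318.4301886792453 288.9433962264151 301 335 256 322 z.15 [ 0.36519966 -0.04618841]
hook1 28 230.60714285714286 205.5 226 235 204 207 z.15 [0.53583653 0.12994513]
hook2 26 325.11538461538464 169.6153846153846 322 329 167 173 z.15 [ 0.60894047 -0.06310548]
handle s 734 298.9100817438692 282.16893732970027 288 310 254 313 z.15 [ 0.32053645 -0.07526996]
handle dir -159.71952894093724 max reach 0.2450701893246128
hook 82.12161211847527 0.13143517607833813
hook -39.05449364775601 0.12999090192686827
0.2
```

View pics/crop1.png

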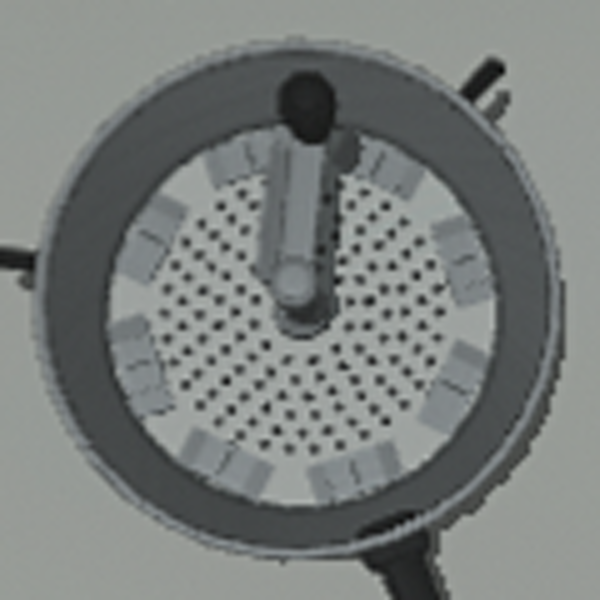

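The crop shows eight paler-grey tabs on the ring and the crank arm pointing up in the image, with the knob at crop (306,105). The rim ring is clear. I'll refine the axis and tab angles, and check IK for the crank sweep.

```bash
cat >> h.py <<'E'
def circf(P):
    f=lambda v:np.hypot(*(P-v[:2]).T)-v[2]
    s=least_squares(f,[*np.median(P,0),.1],loss="soft_l1",f_scale=.0005); return s.x,np.median(abs(f(s.x)))
def rot(th,flip=0):  # tool down, tool y tangential at crank angle th
    t=np.array([-np.sin(th),np.cos(th),0])*(-1 if flip else 1); z=np.array([0,0,-1.])
    return Ro.from_matrix(np.c_[np.cross(t,z),t,z]).as_rotvec()
E
python3 - <<'E'
from h import *
ct=bot.read_camera("top")
g=cv2.GaussianBlur(cv2.cvtColor(ct["pixels"],cv2.COLOR_BGR2GRAY),(3,3),0).astype(np.float32)
def edge(c0,r0,r1,sgn):
    P=[]
    for a in np.arange(0,360,3):
        u=np.array([np.cos(np.radians(a)),np.sin(np.radians(a))]);r=np.arange(r0,r1,.25)
        q=(np.array(c0)+r[:,None]*u).astype(np.float32)
        v=cv2.remap(g,q[:,:1],q[:,1:],1)[:,0]
        P.append(q[np.argmax(sgn*np.gradient(v))])
    return np.array(P)
for n,c0,r0,r1,s,z in [("rim in",(289,213.8),46,54,1,.093),("sieve",(289.5,216.8),35,43,-1,.05)]:
    X=plane(ct,edge(c0,r0,r1,s),z);print(n,*circf(X))
c=circf(plane(ct,edge((289,213.8),46,54,1),.093))[0][:2]
b=np.array([(152,238),(143,365),(228,463),(355,470),(455,387),(462,260),(395,175),(235,165)])/5+[229-.4,154-.4]
d=plane(ct,b,.052)-c;a=np.degrees(np.arctan2(d[:,1],d[:,0]))
print("tabs",a.round(1),np.hypot(*d.T).round(4),(a%45).round(1))
k=plane(ct,[290.2,175.06],.142)[0]-c;print("knob",np.hypot(*k),np.degrees(np.arctan2(k[1],k[0])))
for fl in (0,1):
  L=[]
  for t in range(-200,200,20):
    th=np.radians(t);q=bot.inverse_kinematics([c[0]+.07*np.cos(th),c[1]+.07*np.sin(th),.127],rot(th,fl));L.append((t,None if q is None else (round(q[0],2),round(q[3],2),round(q[5],2))))
  print(fl,L)
E
```

```text
rim in [0.53107573 0.0158511  0.10973733] 0.0006807789713307172
sieve [0.531507   0.01663143 0.08656841] 0.00034757255764632233
tabs [  62.7  107.7  153.4 -162.4 -117.   -71.9  -33.5   24.1] [0.0764 0.0752 0.0753 0.0746 0.0757 0.0751 0.0754 0.0748] [17.7 17.7 18.4 17.6 18.  18.1 11.5 24.1]
knob 0.0696344260936749 -5.607622510261364
0 [(-200, (np.float64(-0.17), np.float64(-0.0), np.float64(1.75))), (-180, (np.float64(-0.23), np.float64(-0.0), np.float64(1.34))), (-160, (np.float64(-0.28), np.float64(0.0), np.float64(0.94))), (-140, (np.float64(-0.31), np.float64(0.0), np.float64(0.56))), (-120, (np.float64(-0.33), np.float64(-0.0), np.float64(0.19))), (-100, (np.float64(-0.33), np.float64(-0.0), np.float64(-0.16))), (-80, (np.float64(-0.32), np.float64(-0.0), np.float64(-0.49))), (-60, (np.float64(-0.29), np.float64(0.0), np.float64(-0.82))), (-40, (np.float64(-0.26), np.float64(-0.0), np.float64(-1.13))), (-20, (np.float64(-0.22), np.float64(-0.0), np.float64(-1.44))), (0, (np.float64(-0.17), np.float64(0.0), np.float64(-1.75))), (20, (np.float64(-0.14), np.float64(-0.0), np.float64
[... 1042 characters left out ...]
01))), (-20, (np.float64(-0.22), np.float64(-0.0), np.float64(1.7))), (0, (np.float64(-0.17), np.float64(-0.0), np.float64(1.4))), (20, (np.float64(-0.14), np.float64(-0.0), np.float64(1.09))), (40, (np.float64(-0.1), np.float64(-0.0), np.float64(0.77))), (60, (np.float64(-0.08), np.float64(0.0), np.float64(0.45))), (80, (np.float64(-0.07), np.float64(-0.0), np.float64(0.11))), (100, (np.float64(-0.07), np.float64(-0.0), np.float64(-0.24))), (120, (np.float64(-0.09), np.float64(-0.0), np.float64(-0.61))), (140, (np.float64(-0.13), np.float64(0.0), np.float64(-1.0))), (160, (np.float64(-0.17), np.float64(-0.0), np.float64(-1.4))), (180, (np.float64(-0.23), np.float64(0.0), np.float64(-1.8)))]
```

```bash
cat >> h.py <<'E'
C=np.array([.5313,.0162])
def pose(th,r=.07,z=.127): return [C[0]+r*np.cos(th),C[1]+r*np.sin(th),z]
def F(th,F0):
    f=np.array(bot.current_contact_force())-F0; return np.array([-np.sin(th)*f[0]+np.cos(th)*f[1],np.cos(th)*f[0]+np.sin(th)*f[1],f[2]])
def sweep(a,b,fl,F0,lim=20,step=.08,v=.06):
    n=int(np.ceil(abs(b-a)/step));L=[]
    for th in np.linspace(a,b,n+1)[1:]:
        bot.line_to(pose(th),rot(th,fl),max_speed=v)
        f=F(th,F0);L.append((round(np.degrees(th)),*f.round(1)))
        if np.hypot(f[0],f[1])>lim: print("LIMIT");break
    return L
E
python3 - <<'E'
from h import *
th=np.radians(-5.6)
bot.set_gripper(.42,10)
bot.goto(pose(th,z=.20),rot(th,1)); bot.hold(.3)
F0=np.array(bot.current_contact_force()); print("F0",F0,bot.current_clock(),bot.current_joints())
bot.line_to(pose(th,z=.127),max_speed=.08); print(F(th,F0),bot.current_ee_pos())
np.save("F0.npy",F0)
c=bot.read_camera("top");im=c["pixels"][134:294,209:369];cv2.imwrite("pics/crop2.png",cv2.resize(im,None,fx=3.5,fy=3.5))
for l in sweep(th,th+np.radians(80),1,F0): print(*l)
print(bot.current_clock())
E
```

```text
F0 [-0.45466913 -0.1128548  -0.62604447] 3.7 [-1.84598418e-01  2.35529405e-01  1.53742114e+00  1.94531331e-05
  1.36866641e+00  1.48323265e+00]
[-0.03839875 -0.72575722  0.89711178] [0.60153829 0.00930522 0.12773928]
-1 0.1 0.4 1.3
3 -0.1 1.6 1.3
8 0.1 0.5 0.5
12 0.2 -0.0 0.2
17 -0.7 0.5 -0.1
21 -1.0 0.1 0.8
26 -1.4 0.9 0.6
30 -0.4 -0.3 1.0
34 0.9 0.7 0.4
39 -0.7 -0.8 0.1
43 0.1 0.9 0.5
48 0.2 0.9 0.2
52 0.1 -0.5 0.2
57 -1.3 0.0 1.2
61 -0.0 1.0 -0.2
66 0.4 -0.1 1.0
70 -0.0 0.6 0.6
74 0.1 -0.2 0.7
9.3167
```

View pics/crop2.png

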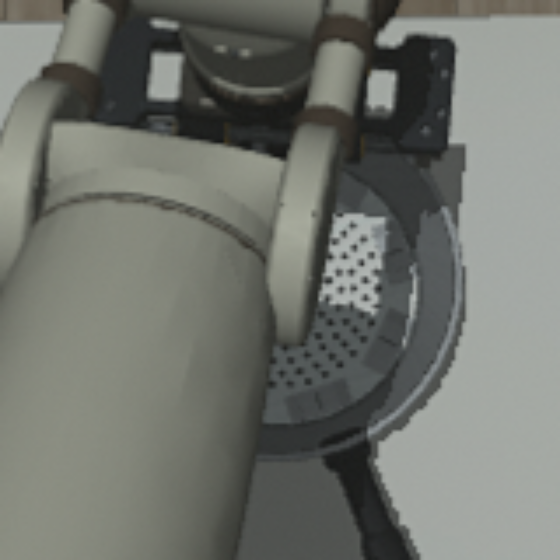

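The arm hides the crank in the top view. I'll check that the knob is following with the wrist camera.

Run:
```python
from h import *
c=bot.read_camera("wrist");cv2.imwrite("pics/w1.png",c["pixels"]);print(proj(c,[*C,.118]),[proj(c,pose(np.radians(t),z=.16)).round() for t in (60,67,74.4)],[proj(c,pose(np.radians(18+45*k),r=.076,z=.052)).round() for k in range(8)])
```

```text
[[320.25246761 395.72915554]] [array([[360., 332.]]), array([[340., 329.]]), array([[319., 328.]])] [array([[407., 284.]]), array([[342., 242.]]), array([[261., 257.]]), array([[221., 318.]]), array([[241., 382.]]), array([[303., 415.]]), array([[373., 404.]]), array([[417., 352.]])]
```

View pics/w1.png

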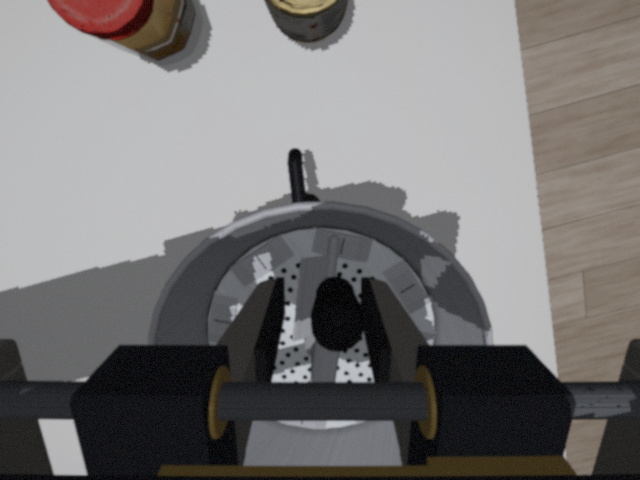

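The wrist view shows the knob at (338,315) between the pads, resting against the right (pushing) pad. The crank is at about 67°, and the tabs at 18° and 63° gave no drag. I'll continue.

Run:
```python
from h import *
F0=np.load("F0.npy");a=np.radians(74.4);hit=0;cl=0
while a<np.radians(232):
    l=sweep(a,a+.1,1,F0,step=.11)[0];a+=.1;print(*l)
    if abs(l[1])>2.5: hit+=1;cl=0
    else: cl+=1
    if hit>=2 and cl>=2: break
    if abs(l[1])>20: break
print(np.degrees(a),bot.current_clock())
```

```text
80 -0.5 0.0 0.3
86 -0.1 -0.3 0.1
92 -0.3 -0.7 0.9
97 -0.7 0.9 1.9
103 -1.9 0.4 1.4
109 -0.5 0.2 0.9
115 -3.7 -0.6 0.6
120 -4.3 -0.2 0.4
126 -1.0 0.2 0.2
132 0.0 -0.0 0.0
131.69577951308239 12.0333
```

Drag showed at tool angles 115–120°, so the crank was at about 108–113° allowing for the lag. That's the tab at 108°. I'll park the crank far round, then press that tab.

Run:
```python
from h import *
F0=np.load("F0.npy");a=np.radians(131.7);b=np.radians(228)
print(*[l[:2] for l in sweep(a,b,1,F0,step=.12)])
b-=.07;bot.line_to(pose(b),rot(b,1),max_speed=.05);bot.line_to(pose(b,z=.20),max_speed=.15)
bot.set_gripper(0.0,10)
t=np.radians(108);bot.goto(pose(t,.072,.20),rot(t,1));bot.line_to(pose(t,.072,.11))
c=bot.read_camera("wrist");cv2.imwrite("pics/w2.png",c["pixels"])
print(bot.current_opening(),bot.current_ee_pos(),bot.current_contact_force(),bot.current_clock())
print([(k,proj(c,pose(np.radians(18+45*k),r=.076,z=.052)).round()) for k in (1,2,3)])
```

```text
(138, np.float64(0.4)) (145, np.float64(-0.1)) (151, np.float64(-0.3)) (157, np.float64(-0.4)) (164, np.float64(-0.0)) (170, np.float64(-0.9)) (177, np.float64(-0.5)) (183, np.float64(-0.3)) (189, np.float64(-0.7)) (196, np.float64(-0.5)) (202, np.float64(-0.2)) (209, np.float64(-0.3)) (215, np.float64(-0.3)) (222, np.float64(0.5)) (228, np.float64(0.8))
0.007827985075147925 [0.51012814 0.08458057 0.11133927] [0.72215548 0.71513018 0.21726061] 20.6
[(1, array([[399., 280.]])), (2, array([[320., 248.]])), (3, array([[241., 280.]]))]
```

View pics/w2.png

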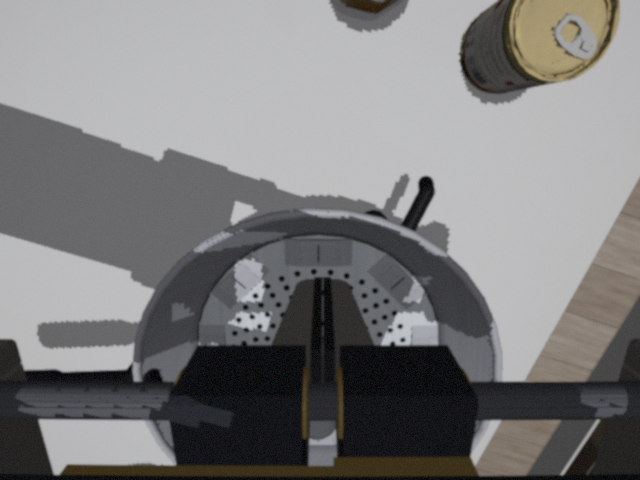

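The target tab appears at (318,250) against a predicted (320,248), in line with the closed fingers. The crank is out of the way, so I'll press.

Run:
```python
from h import *
t=np.radians(108);bot.hold(.2);F0=np.mean([bot.current_contact_force() for _ in range(3)],0)
bot.line_to(pose(t,.072,.0585),max_speed=.05)
z=.0585;f=F(t,F0);print("pre",f.round(1),bot.current_ee_pos())
while z>.0495:
    z-=.0003;bot.line_to(pose(t,.072,z),max_speed=.01);f=F(t,F0);ze=bot.current_ee_pos()[2]
    print(round(z*1e3,1),round(ze*1e3,2),f.round(1))
    if f[2]>18.5 or np.hypot(f[0],f[1])>9 or ze<.0508: break
print(bot.current_clock())
```

```text
pre [0.3 0.6 0.2] [0.50942719 0.08466331 0.05889579]
58.2 58.41 [ 0.2 -0.1  0.9]
57.9 57.92 [-0.   0.3  2.1]
57.6 57.57 [-0.4 -0.   1.4]
57.3 57.24 [ 0.2 -0.2  1.1]
57.0 56.97 [ 0.8 -0.   1.4]
56.7 56.68 [0.2 0.2 1.2]
56.4 56.4 [-0.4 -0.4  0.8]
56.1 56.07 [0.1 0.4 0.1]
55.8 55.76 [0.3 0.4 1.6]
55.5 55.48 [ 0.6 -0.1  1.1]
55.2 55.31 [0.9 0.2 2.2]
54.9 55.24 [2.4 0.  6.4]
54.6 55.22 [3.5 0.8 8. ]
54.3 55.21 [ 3.7  1.2 10.4]
54.0 55.14 [ 4.6  1.6 12.5]
53.7 54.98 [ 6.   1.8 14.1]
53.4 54.73 [ 5.2  0.5 13.6]
53.1 54.42 [ 5.6  1.7 13.8]
52.8 54.15 [ 5.5  2.4 14.2]
52.5 53.88 [ 5.6  1.2 14.8]
52.2 53.57 [ 5.8  1.  13.1]
51.9 53.25 [ 6.2  1.6 14.3]
51.6 52.93 [ 6.3  1.7 14.6]
51.3 52.65 [ 5.2  0.7 15.6]
51.0 52.32 [ 6.   2.4 13.6]
50.7 52.2 [ 6.4  2.4 15.2]
50.4 52.17 [ 7.5  2.9 16.6]
50.1 52.17 [ 8.4  2.2 20. ]
28.9833
```

The push held at about 14 N from 55.2 to 52.2 mm and then met the hard stop, so the tab is home. Now I'll lift, cage the knob again and turn it back over the spot.

Run:
```python
from h import *
t=np.radians(108)
bot.line_to(pose(t,.072,.20),max_speed=.15);bot.set_gripper(.42,10)
a=np.radians(221.5);bot.goto(pose(a,z=.20),rot(a,1));bot.hold(.2)
F0=np.mean([bot.current_contact_force() for _ in range(3)],0)
bot.line_to(pose(a,z=.15),max_speed=.08);print(F(a,F0));bot.line_to(pose(a),max_speed=.06);print(F(a,F0))
c=bot.read_camera("wrist");cv2.imwrite("pics/w3.png",c["pixels"])
L=sweep(a,np.radians(68),1,F0,step=.1,lim=9);print(*[(int(l[0]),float(l[1])) for l in L])
c=bot.read_camera("wrist");cv2.imwrite("pics/w4.png",c["pixels"]);print(bot.current_clock())
```

```text
[ 0.61413364  0.81737095 -0.44634919]
[-0.379951    0.45578093 -0.64798637]
(216, 1.9) (210, 1.2) (204, 1.4) (199, 0.7) (193, 0.7) (187, 0.5) (182, 0.5) (176, 0.8) (170, 0.7) (165, 0.6) (159, 0.6) (153, 0.7) (148, 0.4) (142, 0.5) (136, 1.5) (131, 1.9) (125, 0.0) (119, 0.2) (113, 1.1) (108, 0.9) (102, 0.8) (96, 0.9) (91, 1.4) (85, -0.2) (79, 0.4) (74, 0.6) (68, -0.1)
41.575
```

View pics/w4.png

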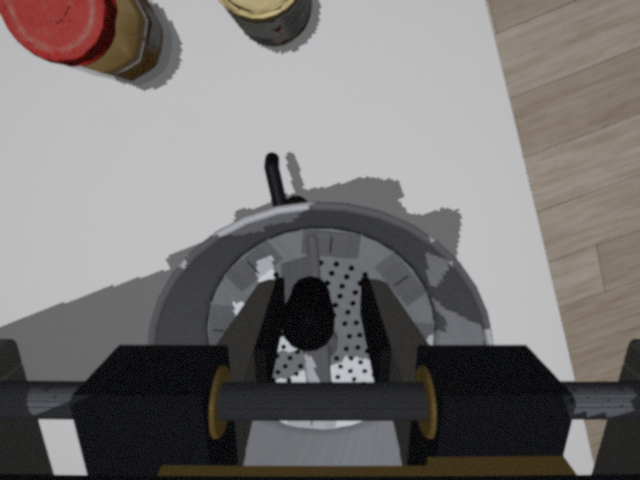

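The knob followed the left pad and is now at (308,312), with the crank at about 75°. It ran over the spot with no drag (under 2 N). I'll back off, lift clear and hand in.

Run:
```python
from h import *
b=np.radians(68)+.07;bot.line_to(pose(b),rot(b,1),max_speed=.05);bot.line_to(pose(b,z=.22),max_speed=.12);bot.hold(.5)
print(bot.current_contact_force(),bot.current_ee_pos(),bot.current_clock());print(bot.job_done())
```

```text
[-0.8166002   0.68964079  0.30943471] [0.55288913 0.08278701 0.21990862] 43.25
the job is handed in; nothing more can be done
None
```

The job is handed in at 43 s: the bad tab (108° in world axes) is pressed down 3 mm to its hard stop at about 20 N peak, the crank then turned back over that spot with under 2 N of drag, and the robot has let go clear of the mill.

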